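# Find the filter element among the lidded tubs and weigh it

### The arm

A 6-joint arm with a two-finger parallel gripper is mounted at the origin on the work surface. World frame = base frame: x ahead of the robot, y to its left, z up, the work surface at z = 0. Lengths are in m, angles in rad, forces in N, time in s.
With the tool pointing down it reaches from about 0.375 to 0.9 m from the base axis. Payload 3.1 kg.
Tool frame: the origin (TCP) lies at the very end of the fingers, on their centre line; the grasp point (between the pads) lies 19 mm behind it (manip.hold_point_z is the distance from the TCP to the grasp point, in m); y points along the fingers, z is the direction in which the jaws open and shut, and the axes are right-handed (so a half turn about y gives the same grasp; the last joint's range is limited). The gripper opens to 85 mm and grips with 20 to 120 N. Pads are 22 mm wide; open, the fingers measure 114 mm over their backs; the gripper's body (76 mm by 85 mm) begins 54 mm behind the grasp point. The pads swing forward as they close: fully open they stand 13 mm farther back than shut.
Start: joints at [-1.387, 0.527, 1.433, -0, 1.181, -0.178], TCP at [0.221, -0.585, 0.231] pointing down, gripper open.
Joint ranges: [-3.08, 3.08], [-0.75, 2.2], [0.22, 2.44], [-1.43, 4.57], [0, 2.65], [-2.85, 2.85]. Speed limits (rad/s): [2.79, 2.79, 3.14, 3.14, 3.14, 3.14].

### API

Orientations are given as a unit quaternion [x, y, z, w].
In Python, from station import manip, eyes, workorder gives the robot as it stands. The module is installed in compiled form; this text tells all that it offers.
- The arm moves only by the shell command python3 -m jog 'ROWS' [OPENING] [FORCE]. ROWS is JSON, a list of rows, each a list of 2 entries, a list of its own where there are three numbers: the shift along the tool's x, y, z in cm, then the turn about the tool's y in rad. A call has 1 to 20 rows; each row is the pose to reach, as a shift and turn from the pose commanded when the call began, along the tool's axes at that moment; what a row does not reach only later rows make up. A row lasts 1/12 s, in which the tool goes at most 41.7 mm and 7.16 degrees, less where a joint would pass 70% of its speed; a pose out of reach is approached as far as the arm can. A call with a gripper value outside its range is refused whole. OPENING is the finger opening in cm, from 0 to 8.54, set as the call begins (- or left out, the last holds). The fingers move at their own pace and stop on an object; FORCE is the grip in N (left out, the last holds). Time passes only in rows, so rows that repeat a pose let the fingers close. It gives the time, the measured TCP pose, the force and the opening at its end, in the units of the state.
- manip.sense(): the state, without advancing time (a new reading comes with each control period).
- eyes.snapshot(name): name is "scene" or "top" or "wrist"; returns a dict with "frame" (480x640x3 uint8, red, green, blue), "vfov" (degrees; the focal length in pixels is half the picture's height over the tangent of half this angle, whatever the lens; pixels are square), "cx", "cy" (the principal point, pixels), "k1" (the pictures are not rectified: a ray, as slopes to the right and down, at radius r is drawn at 1 + k1 r^2 times it, then the intrinsics apply), "rvec" (rotation vector, rad) and "tvec" (3), from world to camera coordinates, as OpenCV has them. Camera axes: x right, y down, z forward; pixel columns grow to the right and rows downward; lengths in m; the calibration is good to about 2 mm. A picture is of the moment at which its call begins. There is no depth.
- workorder.sign_off(): hands the job in, once; it reports no verdict.
The state is a dict: "t": time; "q": joint angles; "qd": joint speeds; "tau": joint torques, N m; "tcp_pos": TCP position; "tool_rot": TCP orientation; "force": force on the tool from outside, world axes, zero at the start; "ft_torque": the same for the moment, N m; "finger_gap": opening from 0.0 (shut) to 1.0 (fully open).
Only numpy, scipy, OpenCV 4.12 (cv2) and the standard library are available. Lean on these libraries where they do the work, as an engineer would, in place of code of your own. Each camera call takes 0.05 s, during which the arm holds its last target. There are 200 camera calls.

### The job

One of the three identical steel tubs holds a filter element, the tall part with a round knob on top; in the other two lie only a flat seal ring and a flat blank cap. Lift the lids to find the filter element and set it down gently on the pan of the balance, and leave it there. Do not disturb the bottle, the pipe clamp or the ferrule standing on the bench.

Things in the scene. Friction and masses are not known exactly. Their poses are not given: they have to be found in the camera images.
- tub_1: Round stainless steel tub fixed to the bench, 120 mm outside diameter (128 mm at foot), 105 mm high to the rim, inside diameter 112 mm. Origin: centre of its underside, on the bench; z up. Its own -x axis points to its front, where the lid's thumb tab sticks out; the hinge is at its back (+x). Identical to tub_2 and tub_3.
- tub_2: A second tub, as tub_1.
- tub_3: A third tub, as tub_1.
- in_1 (a point): Centre of tub_1's inner floor, 6 mm above the bench. On each tub's floor stands one loose part, within 8 mm of the centre; which tub holds which is not known until it is opened. The wanted filter element (steel, about 0.42 kg, upright) has a foot flange 68 mm across, a ribbed cylinder 54 mm across up to 50 mm and a thin neck; its top is a round knob 28 mm across, 60 to 86 mm above its foot.
- in_2 (a point): Centre of tub_2's inner floor, as in_1. The two tubs without the filter element hold a flat seal ring (80 mm across, 7 mm thick, 30 g) and a flat blank cap (76 mm across, 10 mm thick, 80 g): nothing in them stands higher than 10 mm above the inner floor.
- in_3 (a point): Centre of tub_3's inner floor, as in_1.
- lid_1 (a joint): Angle of tub_1's lid, rad: 0 shut, 1.8 fully open (a stop, 13 degrees past upright). Steel disc 128 mm across, 7 to 10 mm thick, 0.22 kg. It opens up and back on a damped hinge: lifting it by the tab takes 1 to 3 N. Let go short of upright it sinks slowly shut by itself; past upright it falls back on its stop and stays open.
- lid_2 (a joint): Angle of tub_2's lid, as lid_1. Fully open, the end of the tab stands 270 mm above the bench and 105 mm behind the tub's axis, with the lid's underside facing the front.
- lid_3 (a joint): Angle of tub_3's lid, as lid_1.
- tab_1 (a point): Underside of the thumb tab of tub_1's lid, middle of its end; moves with the lid. The flat tab, 44 mm wide and 5 mm thick, sticks out level 32 mm in front of the disc. Shut, this point is 96 mm in front of the tub's axis and 105 mm above the bench; below the tab is free space back to the tub's wall, 36 mm behind its end.
- tab_2 (a point): The same point on tub_2's lid.
- tab_3 (a point): The same point on tub_3's lid.
- hinge_1 (a point): Middle of the hinge axis of tub_1's lid, which lies level along the tub's y, 70 mm behind the tub's axis and 108 mm above the bench; the end of the tab is 166 mm from it.
- hinge_2 (a point): The same for tub_2.
- hinge_3 (a point): The same for tub_3.
- pan: Round flat steel pan of the laboratory balance, 140 mm across; origin at the centre of its upper face, 86 mm above the bench; z up. Sprung: it sinks 0.4 mm per newton, 6 mm at most. Shocks harm it: keep the force on it under 14 N. The white housing below (300 x 200 mm, fixed) is lower than the pan; its keypad lies on the pan's -x side.
- sample_bottle: Loose bystander: amber bottle with black cap, 54 mm in diameter, 105 mm high; origin at the centre of its underside.
- pipe_clamp: Loose bystander: steel pipe clamp lying flat, a ring 92 mm in diameter and 18 mm high with a clamp screw, about 130 mm long in all; origin at the centre of its underside.
- ferrule: Loose bystander: upright steel spool piece, 64 mm in diameter, 65 mm high; origin at the centre of its underside.
There are look-alikes about, which are no part of the job. Leave any purple or turquoise look-alike of the tub_1 alone. What is shaped like the tub_2 but orange is not meant.

How it is judged:
On the way:
1. a tub is opened: its lid stands back past upright (value of joint any of lid_1, lid_2, lid_3 above 1.6 rad), for 0.2 s.
At the end, for the whole second after the job is handed in: The filter element rests, released, on the balance pan, which carries its whole weight (the load on the pan is 3 to 6 N; the flat parts are far too light). The lids may be left open or shut (contact force between pan and anything else between 3 and 6 N); the robot touches nothing.
It fails at once if the balance pan is struck or pressed with more than 14 N (contact force between pan and anything else above 14 N).
It fails at once if the bottle, the pipe clamp or the ferrule is moved more than 20 mm or tipped (distance of any of sample_bottle, pipe_clamp, ferrule from where it was at the start of the episode above 0.02 m or angle between any of sample_bottle, ferrule's own z axis and vertical above 0.5 rad).
It also fails if it takes over 72 s, if anything falls off the work surface, if the arm or the gripper's body presses on something with over 40 N, if the wrist force passes 120 N, or if a joint passes its speed limit or range.

## Working session

There is one attempt and no reset: what is moved stays moved. The work goes in short steps, Python scripts to look and compute and a shell command to move; the robot and the scene stay as the last step left them, time stands still between calls to the robot, and variables do not carry over. Pictures are saved under pics/ and viewed, about 8 in all and at most 12, crops included, and the job is handed in when it is done.

```bash
mkdir -p pics
python3 - <<'E'
from station import manip, eyes
import cv2,numpy as np
s=manip.sense();print({k:np.round(v,3) for k,v in s.items()}, manip.hold_point_z)
for n in("scene","top"):
    p=eyes.snapshot(n);cv2.imwrite(f"pics/{n}0.png",p["frame"][:,:,::-1]);print(n,{k:v for k,v in p.items() if k!="frame"})
E
```

```text
{'t': np.float64(0.0), 'q': array([-1.388,  0.528,  1.434,  0.   ,  1.181, -0.178]), 'qd': array([ 0.001, -0.   ,  0.   ,  0.001, -0.   , -0.001]), 'tau': array([-2.0000e-03, -4.4236e+01, -1.7802e+01, -0.0000e+00,  8.0000e-03,
       -0.0000e+00]), 'tcp_pos': array([ 0.221, -0.584,  0.23 ]), 'tool_rot': array([-0.127,  0.696, -0.695,  0.127]), 'force': array([-0.645, -0.103, -0.744]), 'ft_torque': array([ 0.002, -0.013, -0.013]), 'finger_gap': np.float64(1.001)} 0.0187
scene {'vfov': 57.342455008821545, 'cx': 317.51476489240935, 'cy': 240.94653883151287, 'k1': -0.057801825188505455, 'rvec': array([ 2.28735496,  1.11616235, -0.35731361]), 'tvec': array([-0.41555183, -0.24476713,  1.3182787 ])}
top {'vfov': 49.72245358540936, 'cx': 318.4581736167203, 'cy': 239.68908714038014, 'k1': 0.019174656998226774, 'rvec': array([ 2.24233672, -2.17836488,  0.05834164]), 'tvec': array([0.05219455, 0.52146737, 1.44294572])}
```

View pics/top0.png

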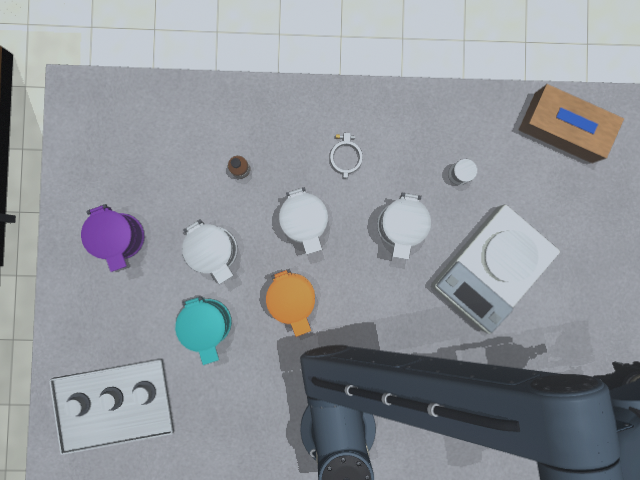

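View pics/scene0.png

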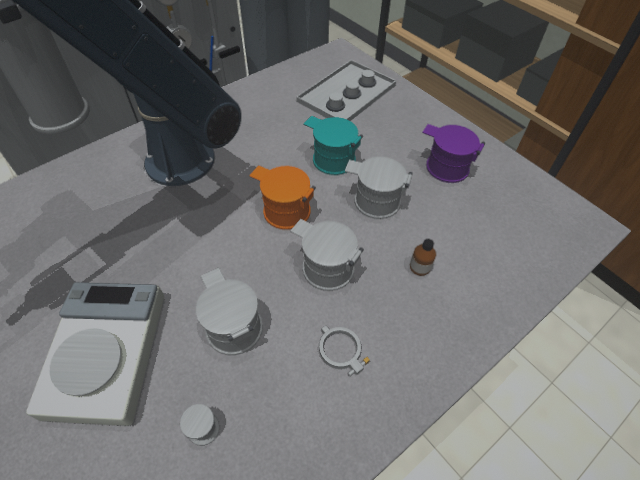

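```bash
python3 - <<'E'
import cv2
im=cv2.imread("pics/top0.png")
cv2.imwrite("pics/c1.png",cv2.resize(im[180:296,170:440],None,fx=2.95,fy=2.95,interpolation=cv2.INTER_CUBIC))
E
cat > h.py <<'E'
import cv2,numpy as np
from scipy.spatial.transform import Rotation as R
def ray(p,uv):
    f=240/np.tan(np.radians(p["vfov"]/2)); d=(np.array(uv,float)-[p["cx"],p["cy"]])/f
    s=d.copy()
    for _ in range(20): s=d/(1+p["k1"]*(s@s))
    Rm=R.from_rotvec(p["rvec"]).as_matrix()
    return -Rm.T@p["tvec"], Rm.T@np.array([s[0],s[1],1])
def at_z(p,uv,z):
    c,r=ray(p,uv); return c+r*(z-c[2])/r[2]
def proj(p,X):
    f=240/np.tan(np.radians(p["vfov"]/2))
    Y=R.from_rotvec(p["rvec"]).apply(np.atleast_2d(X))+p["tvec"]; s=Y[:,:2]/Y[:,2:]
    return s*(1+p["k1"]*(s**2).sum(1,keepdims=True))*f+[p["cx"],p["cy"]]
TOP=dict(vfov=49.72245358540936,cx=318.4581736167203,cy=239.68908714038014,k1=0.019174656998226774,rvec=np.array([2.24233672,-2.17836488,0.05834164]),tvec=np.array([0.05219455,0.52146737,1.44294572]))
SC=dict(vfov=57.342455008821545,cx=317.51476489240935,cy=240.94653883151287,k1=-0.057801825188505455,rvec=np.array([2.28735496,1.11616235,-0.35731361]),tvec=np.array([-0.41555183,-0.24476713,1.3182787]))
E
```

```text
(no output)
```

View pics/c1.png

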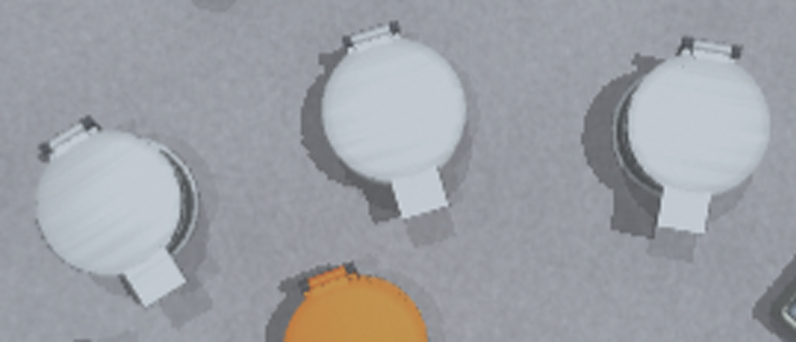

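Three steel tubs, crop px of disc/tab end: left (109,202)/(167,294), middle (394,110)/(426,212), right (698,124)/(683,231). Purple, turquoise and orange ones are look-alikes, left alone.

Run:
```python
from h import *
f=lambda u:((u[0]+.5)/2.95-.5+170,(u[1]+.5)/2.95-.5+180)
for n,c,t,h in(("L",(109,202),(167,294),(68,139)),("M",(394,110),(426,212),(371,37)),("R",(698,124),(683,231),(711,48))):
    C=at_z(TOP,f(c),.114);T=at_z(TOP,f(t),.110);H=at_z(TOP,f(h),.110)
    d=(H-T)[:2]; a=np.arctan2(d[1],d[0])
    print(n,C.round(3),T.round(3),H.round(3),"CT",np.linalg.norm((C-T)[:2]).round(4),"HT",np.linalg.norm(d).round(4),"yaw",np.degrees(a).round(1), "CTyaw",np.degrees(np.arctan2(*(C-T)[1::-1])).round(1),"reach",np.linalg.norm(T[:2]).round(3),np.linalg.norm(H[:2]).round(3))
    C=np.append(C[:2],.114); print(proj(SC,C).round(1))
P=at_z(TOP,(510.5,255.5),.086);print("pan",P.round(3),proj(SC,P))
from station import manip
print(R.from_quat(manip.sense()["tool_rot"]).as_matrix().round(3))
```

```text
L [0.485 0.358 0.114] [0.406 0.305 0.11 ] [0.54  0.396 0.11 ] CT 0.0953 HT 0.1621 yaw 34.4 CTyaw 33.7 reach 0.508 0.67
[[381.7 171.5]]
M [0.574 0.11  0.114] [0.485 0.079 0.11 ] [0.638 0.133 0.11 ] CT 0.0943 HT 0.1626 yaw 19.1 CTyaw 19.1 reach 0.491 0.652
[[329.  240.3]]
R [ 0.57  -0.159  0.114] [ 0.475 -0.148  0.11 ] [ 0.638 -0.17   0.11 ] CT 0.0955 HT 0.1646 yaw -7.4 CTyaw -6.3 reach 0.497 0.66
[[226.4 303.1]]
pan [ 0.49  -0.444  0.086] [[ 86.33085514 358.63121446]]
[[-0.935 -0.     0.354]
 [-0.354  0.002 -0.935]
 [-0.    -1.    -0.002]]
```

```bash
cat >> h.py <<'E'
def to(xyz,yaw):
    """shift (cm, tool axes) and turn to bring TCP to xyz with tool x pointing opposite to heading yaw (deg)"""
    from station import manip
    s=manip.sense(); M=R.from_quat(s["tool_rot"]).as_matrix()
    cur=np.degrees(np.arctan2(-M[1,0],-M[0,0]))
    turn=-((yaw-cur+180)%360-180)
    print("t",round(float(s["t"]),2),"tcp",np.round(s["tcp_pos"],4),"yaw",round(cur,1),"F",np.round(s["force"],1),"gap",round(float(s["finger_gap"]),3))
    print("shift",np.round(100*M.T@(np.array(xyz)-s["tcp_pos"]),2),"turn",round(np.radians(turn),3))
E
python3 -m jog '[[[-40,0,-31.4],0.485],[[-40,0,-31.4],0.485],[[-40,0,-31.4],0.485],[[-40,0,-31.4],0.485],[[-40,0,-31.4],0.485],[[-40,0,-31.4],0.485],[[-40,0,-31.4],0.485],[[-40,0,-31.4],0.485],[[-40,0,-31.4],0.485],[[-40,0,-31.4],0.485],[[-40,0,-31.4],0.485],[[-40,0,-31.4],0.485],[[-40,0,-31.4],0.485],[[-40,0,-31.4],0.485],[[-40,0,-31.4],0.485],[[-40,0,-31.4],0.485],[[-40,0,-31.4],0.485],[[-40,0,-31.4],0.485]]' 6.8 20
python3 - <<'E'
from h import *
from station import eyes
to((.484,-.149,.095),-7)
p=eyes.snapshot("wrist");cv2.imwrite("pics/w1.png",p["frame"][:,:,::-1])
Y=np.radians(-7);u=np.array([np.cos(Y),np.sin(Y)]);v=np.array([-u[1],u[0]]);C=np.array([.570,-.159])
for k in(-22,22): print("corner",proj(p,np.append(C-.096*u+k/1000*v,.110)).round(1))
E
```

```text
t: 1.6
tcp_pos: [0.4836, -0.1508, 0.2313]
tool_rot: [-0.044, -0.706, 0.706, 0.045]
force: [-0.0, 0.2, 0.2]
finger_gap: 0.797
t 1.6 tcp [ 0.4836 -0.1508  0.2313] yaw -7.2 F [-0.   0.2  0.2] gap 0.797
shift [-0.02 13.63 -0.18] turn -0.004
corner [[344.6 246.8]]
corner [[285.1 247. ]]
```

View pics/w1.png

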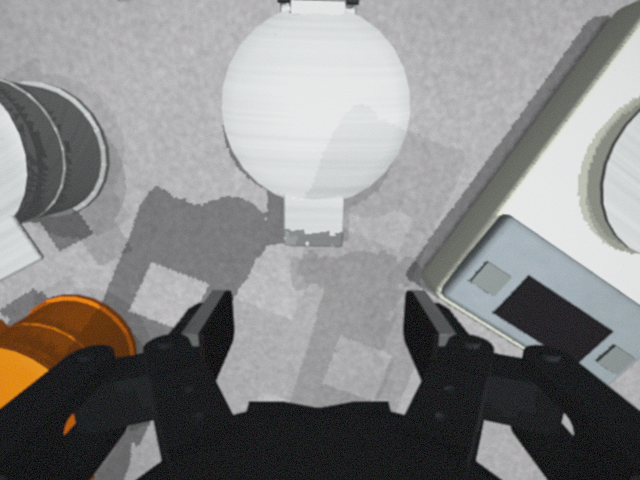

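```bash
python3 -m jog '[[[0,3.5,-0.2],0],[[0,7,-0.2],0],[[0,10,-0.2],0],[[0,12.5,-0.2],0],[[0,14.1,-0.2],0],[[0,14.1,-0.2],0]]'
python3 -m jog '[[[0,0,0],0],[[0,0,0],0],[[0,0,0],0],[[0,0,0],0],[[0,0,0],0],[[0,0,0],0],[[0,0,0],0],[[0,0,0],0],[[0,0,0],0]]' 3.8 20
python3 - <<'E'
from h import *
from station import eyes
to((.484,-.149,.090),-7)
p=eyes.snapshot("wrist");cv2.imwrite("pics/w2.png",p["frame"][:,:,::-1])
E
```

```text
t: 2.15
tcp_pos: [0.482, -0.1471, 0.0873]
tool_rot: [0.042, 0.707, -0.705, -0.046]
force: [-0.8, 0.5, 0.6]
finger_gap: 0.799
t: 2.9
tcp_pos: [0.485, -0.1472, 0.0914]
tool_rot: [-0.044, -0.706, 0.706, 0.043]
force: [-0.1, 3.5, 7.5]
finger_gap: 0.502
t 2.9 tcp [ 0.485  -0.1472  0.0914] yaw -7.1 F [-0.1  3.5  7.5] gap 0.502
shift [0.08 0.14 0.19] turn -0.002
```

```bash
python3 -m jog '[[[-0.04,-1.1,0],0],[[-0.15,-2.19,0],0],[[-0.35,-3.27,0],0],[[-0.61,-4.34,0],0],[[-0.95,-5.38,0],0],[[-1.36,-6.4,0],0],[[-1.85,-7.39,0],0],[[-2.4,-8.34,0],0],[[-3.01,-9.25,0],0],[[-3.69,-10.11,0],0],[[-4.43,-10.93,0],0],[[-5.22,-11.69,0],0],[[-6.06,-12.39,0],0],[[-6.95,-13.04,0],0],[[-7.89,-13.62,0],0],[[-8.86,-14.13,0],0],[[-9.87,-14.57,0],0],[[-10.9,-14.95,0],0],[[-11.96,-15.25,0],0],[[-13.03,-15.47,0],0]]'
python3 -m jog '[[[-1.09,-0.15,0],0],[[-2.19,-0.22,0],0],[[-3.29,-0.22,0],0],[[-4.38,-0.14,0],0],[[-4.38,-0.14,0],0]]'
python3 - <<'E'
from h import *
from station import eyes
to((.484,-.149,.090),-7)
for n in("top","scene"):
  p=eyes.snapshot(n);cv2.imwrite(f"pics/{n}2.png",p["frame"][:,:,::-1])
a=cv2.imread("pics/top2.png")[130:330,290:490];b=cv2.imread("pics/scene2.png")[190:390,130:330]
cv2.imwrite("pics/d2.png",cv2.resize(np.hstack([a,b]),None,fx=2,fy=2,interpolation=cv2.INTER_CUBIC))
E
```

```text
t: 4.62
tcp_pos: [0.6128, -0.1661, 0.2453]
tool_rot: [-0.042, -0.704, 0.708, 0.044]
force: [-1.7, -5.2, -1.2]
finger_gap: 0.506
t: 5.03
tcp_pos: [0.6584, -0.1729, 0.2468]
tool_rot: [-0.044, -0.703, 0.709, 0.043]
force: [-1.3, -5.7, 1.1]
finger_gap: 0.508
t 5.03 tcp [ 0.6584 -0.1729  0.2468] yaw -7.0 F [-1.3 -5.7  1.1] gap 0.508
shift [17.63 15.65 -0.36] turn -0.0
```

View pics/d2.png

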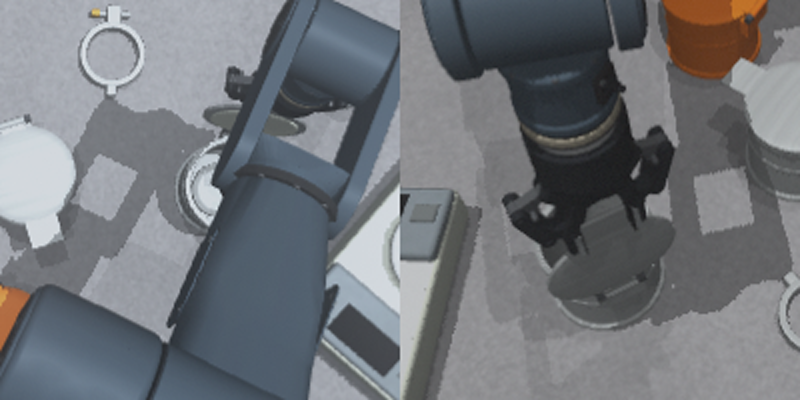

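```bash
python3 -m jog '[[[0,0,0],0],[[0,0,0],0],[[0,0,0],0],[[0,0,0],0],[[0,-3,0],0],[[0,-6,0],0],[[3,-8,0],0],[[7,-8,0],0],[[11,-8,0],0],[[15,-8,0],0],[[17,-8,0],0],[[17,-8,0],0]]' 6.8
python3 - <<'E'
from h import *
from station import eyes
to((.57,-.159,.2),-7)
a=[eyes.snapshot(n)["frame"][:,:,::-1] for n in("top","wrist")]
cv2.imwrite("pics/d3.png",np.hstack([cv2.resize(a[0][130:330,270:470],(400,400)),cv2.resize(a[1],(400,400),)]))
cv2.imwrite("pics/w3.png",a[1])
E
```

```text
t: 6.13
tcp_pos: [0.4839, -0.1459, 0.3267]
tool_rot: [0.042, 0.706, -0.705, -0.045]
force: [0.2, 0.1, -0.1]
finger_gap: 0.794
t 6.13 tcp [ 0.4839 -0.1459  0.3267] yaw -7.1 F [ 0.2  0.1 -0.1] gap 0.794
shift [-8.75 12.64  0.25] turn -0.001
```

View pics/d3.png

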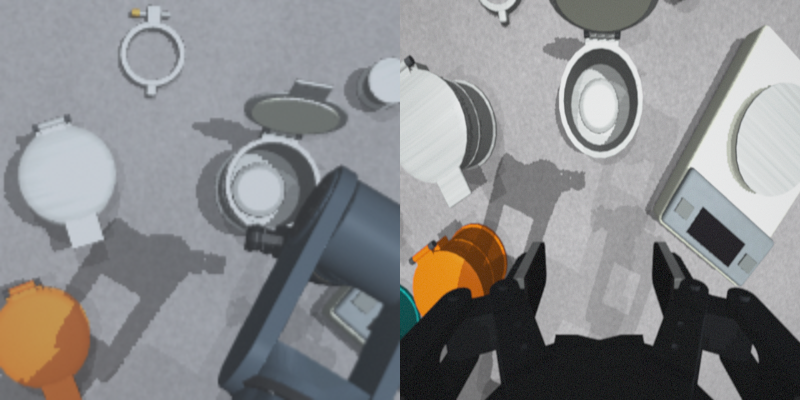

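Run:
```python
import cv2,numpy as np
w=cv2.imread("pics/w3.png");cv2.imwrite("pics/d4.png",cv2.resize(w[0:200,230:430],None,fx=3,fy=3,interpolation=cv2.INTER_CUBIC))
```

```text
(no output)
```

View pics/d4.png

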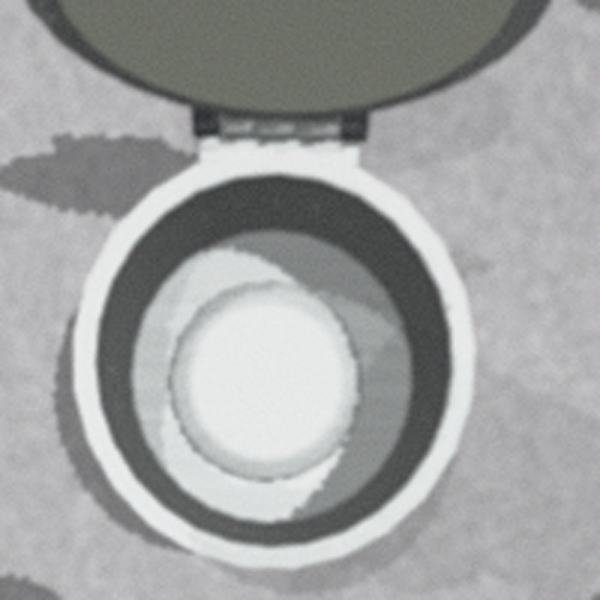

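Run:
```python
from h import *
for u in((291,297),(282,272.5),(288,272)): print(at_z(TOP,u,.112).round(3))
to((.4925,.082,.23),19.1)
```

```text
[0.365 0.136 0.112]
[0.428 0.161 0.112]
[0.43  0.145 0.112]
t 6.23 tcp [ 0.4886 -0.1477  0.3272] yaw -7.1 F [ 0.8 -0.2  0.4] gap 0.799
shift [  2.46   9.7  -22.85] turn -0.457
```

```bash
python3 -m jog '[[[2.5,9.7,-22.9],-0.457],[[2.5,9.7,-22.9],-0.457],[[2.5,9.7,-22.9],-0.457],[[2.5,9.7,-22.9],-0.457],[[2.5,9.7,-22.9],-0.457],[[2.5,9.7,-22.9],-0.457],[[2.5,9.7,-22.9],-0.457],[[2.5,9.7,-22.9],-0.457],[[2.5,9.7,-22.9],-0.457],[[2.5,9.7,-22.9],-0.457],[[2.5,9.7,-22.9],-0.457]]' 6.2
python3 - <<'E'
from h import *
from station import eyes
to((.4925,.082,.09),19.1)
p=eyes.snapshot("wrist");cv2.imwrite("pics/w5.png",p["frame"][:,:,::-1])
Y=np.radians(19.1);u=np.array([np.cos(Y),np.sin(Y)]);v=np.array([-u[1],u[0]]);T=np.array([.484,.079])
X=proj(p,[np.append(T+k/1000*v,.110) for k in(-22,22)]);print(X.round(1))
im=p["frame"][:,:,::-1].copy()
for x in X: cv2.circle(im,tuple(int(round(a)) for a in x),3,(0,0,255),1)
cv2.imwrite("pics/w5.png",im[:420])
E
```

```text
t: 7.15
tcp_pos: [0.4931, 0.0813, 0.23]
tool_rot: [0.116, -0.697, 0.698, -0.117]
force: [-0.2, 0.2, 0.7]
finger_gap: 0.725
t 7.15 tcp [0.4931 0.0813 0.23  ] yaw 19.0 F [-0.2  0.2  0.7] gap 0.725
shift [ 0.05 14.   -0.1 ] turn -0.001
[[346.4 247.5]
 [286.7 247.6]]
```

View pics/w5.png

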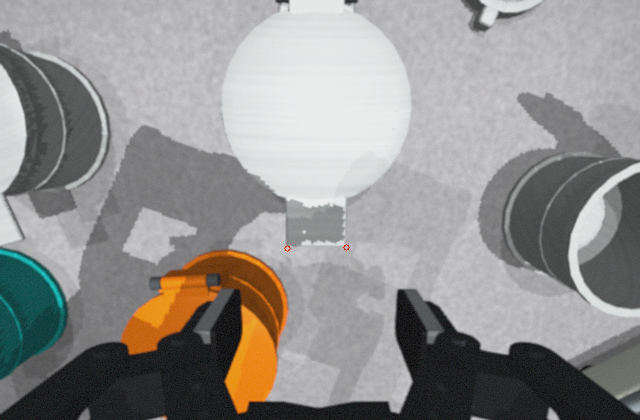

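```bash
python3 -m jog '[[[0,3.5,0],0],[[0,7,0],0],[[0,10,0],0],[[0,12.5,0],0],[[0,14,0],0],[[0,14,0],0]]'
python3 -m jog '[[[0,0,0],0],[[0,0,0],0],[[0,0,0],0],[[0,0,0],0],[[0,0,0],0],[[0,0,0],0],[[0,0,0],0],[[0,0,0],0],[[0,0,0],0]]' 3.8 20
python3 -m jog '[[[-0.04,-1.1,0],0],[[-0.15,-2.19,0],0],[[-0.35,-3.27,0],0],[[-0.61,-4.34,0],0],[[-0.95,-5.38,0],0],[[-1.36,-6.4,0],0],[[-1.85,-7.39,0],0],[[-2.4,-8.34,0],0],[[-3.01,-9.25,0],0],[[-3.69,-10.11,0],0],[[-4.43,-10.93,0],0],[[-5.22,-11.69,0],0],[[-6.06,-12.39,0],0],[[-6.95,-13.04,0],0],[[-7.89,-13.62,0],0],[[-8.86,-14.13,0],0],[[-9.87,-14.57,0],0],[[-10.9,-14.95,0],0],[[-11.96,-15.25,0],0],[[-13.03,-15.47,0],0]]'
python3 -m jog '[[[-1.09,-0.15,0],0],[[-2.19,-0.22,0],0],[[-3.29,-0.22,0],0],[[-4.38,-0.14,0],0],[[-4.38,-0.14,0],0]]'
python3 -m jog '[[[0,0,0],0],[[0,0,0],0],[[0,0,0],0],[[0,0,0],0],[[0,-3,0],0],[[0,-6,0],0],[[3,-8,0],0],[[7,-8,0],0],[[11,-8,0],0],[[15,-8,0],0],[[17,-8,0],0],[[17,-8,0],0]]' 6.8
python3 - <<'E'
from h import *
from station import eyes
to((.57,-.159,.2),-7)
p=eyes.snapshot("wrist");print({k:v for k,v in p.items() if k!="frame"})
cv2.imwrite("pics/w6.png",p["frame"][:,:,::-1])
cv2.imwrite("pics/d6.png",cv2.resize(p["frame"][0:200,230:430,::-1],None,fx=3,fy=3,interpolation=cv2.INTER_CUBIC))
E
```

```text
t: 7.7
tcp_pos: [0.4903, 0.0815, 0.0869]
tool_rot: [-0.119, 0.698, -0.697, 0.115]
force: [-0.1, -0.5, 0.2]
finger_gap: 0.726
t: 8.45
tcp_pos: [0.4921, 0.0829, 0.0902]
tool_rot: [-0.117, 0.697, -0.697, 0.118]
force: [-2.1, 4.7, 6.4]
finger_gap: 0.505
t: 10.12
tcp_pos: [0.6143, 0.1244, 0.2443]
tool_rot: [0.119, -0.696, 0.698, -0.117]
force: [-2.4, 0.6, 0.7]
finger_gap: 0.507
t: 10.53
tcp_pos: [0.6582, 0.1393, 0.2459]
tool_rot: [0.117, -0.697, 0.698, -0.119]
force: [-0.4, 0.8, 3.1]
finger_gap: 0.504
t: 11.53
tcp_pos: [0.4906, 0.0831, 0.3258]
tool_rot: [0.118, -0.697, 0.697, -0.116]
force: [0.3, -0.3, -0.1]
finger_gap: 0.796
t 11.53 tcp [0.4906 0.0831 0.3258] yaw 19.1 F [ 0.3 -0.3 -0.1] gap 0.796
shift [ 0.36 12.57 25.48] turn 0.455
{'vfov': 65.8575378329978, 'cx': 318.2522447002633, 'cy': 241.2803922707931, 'k1': -0.021214553381824312, 'rvec': array([-2.37536761,  1.69360817,  0.22652931]), 'tvec': array([-0.08152324,  0.41482232,  0.59760827])}
```

View pics/d6.png

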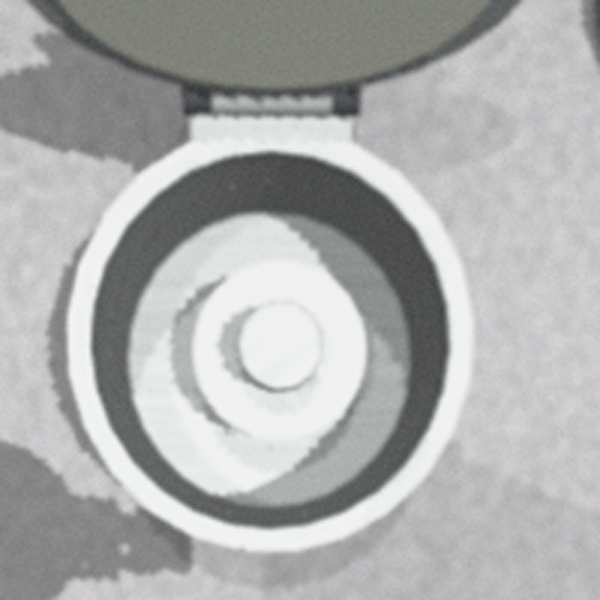

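Run:
```python
from h import *
from station import eyes
p=eyes.snapshot("wrist")
f=lambda u:((u[0]+.5)/3-.5+230,(u[1]+.5)/3-.5)
K=at_z(p,f((281,345)),.092);print("knob",K.round(4))
print("diam", np.linalg.norm(at_z(p,f((240,345)),.092)-at_z(p,f((322,345)),.092)).round(4))
print("cyl",at_z(p,f((281,345)),.056).round(4),"rim",at_z(p,f((271,350)),.105).round(4))
to((*K[:2],.23),19.1)
to((*K[:2],.063),19.1)
```

```text
knob [0.5819 0.1081 0.092 ]
diam 0.0264
cyl [0.5844 0.1085 0.056 ] rim [0.5786 0.1105 0.105 ]
t 11.63 tcp [0.4957 0.0836 0.3263] yaw 19.1 F [ 0.5 -0.4 -0.4] gap 0.793
shift [-8.93  9.65  0.5 ] turn -0.0
t 11.63 tcp [0.4957 0.0836 0.3263] yaw 19.1 F [ 0.5 -0.4 -0.4] gap 0.793
shift [-8.89 26.35  0.48] turn -0.0
```

```bash
python3 -m jog '[[[-3,2,0.5],0],[[-6,5,0.5],0],[[-9,9,0.5],0],[[-9,13,0.5],0],[[-9,16,0.5],0],[[-9,19,0.5],0],[[-9,21,0.5],0],[[-9,23,0.5],0],[[-9,24.5,0.5],0],[[-9,25.5,0.5],0],[[-9,26.5,0.5],0],[[-9,26.5,0.5],0],[[-9,26.5,0.5],0]]' 5.2
python3 - <<'E'
from h import *
from station import eyes
to((.58,.108,.061),19.1)
a=[eyes.snapshot(n)["frame"][:,:,::-1] for n in("wrist","scene")]
cv2.imwrite("pics/d7.png",np.hstack([a[0][0:400,160:480],cv2.resize(a[1][140:310,250:410],(376,400))]))
E
```

```text
t: 12.72
tcp_pos: [0.5831, 0.1088, 0.0604]
tool_rot: [0.117, -0.697, 0.697, -0.118]
force: [-0.5, 0.5, 0.4]
finger_gap: 0.611
t 12.72 tcp [0.5831 0.1088 0.0604] yaw 19.1 F [-0.5  0.5  0.4] gap 0.611
shift [ 0.32 -0.06 -0.03] turn 0.0
```

View pics/d7.png

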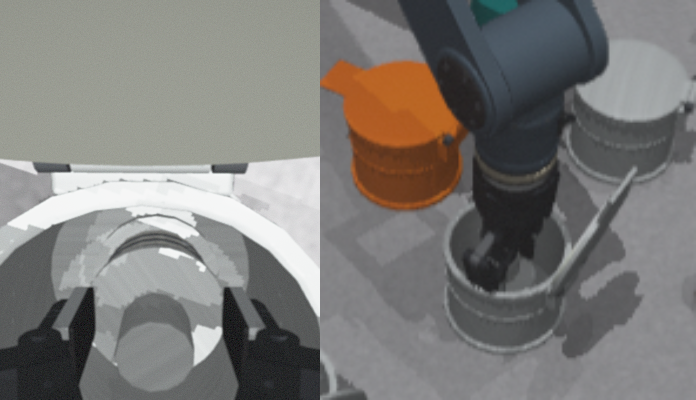

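Run:
```python
from h import *
from station import eyes
p=eyes.snapshot("wrist")
K=at_z(p,(315,357),.092);print(K.round(4),np.linalg.norm(at_z(p,(276,357),.092)-at_z(p,(354,357),.092)))
to((*K[:2],.061),19.1)
M=R.from_quat(__import__("station").manip.sense()["tool_rot"]).as_matrix()
c,_=ray(p,(315,357));print("cam",c)
```

```text
[0.5779 0.1078 0.092 ] 0.02660294579927008
t 12.87 tcp [0.583  0.1087 0.0613] yaw 19.1 F [ 0.5 -0.4 -0.1] gap 0.604
shift [ 0.51  0.03 -0.08] turn 0.0
cam [0.64495054 0.12983321 0.20367384]
```

```bash
python3 -m jog '[[[0.4,0,0],0],[[0.4,0,0],0],[[0.4,0,0],0],[[0.4,0,0],0],[[0.4,0,0],0],[[0.4,0,0],0],[[0.4,0,0],0],[[0.4,0,0],0],[[0.4,0,0],0],[[0.4,0,0],0],[[0.4,0,0],0]]' 2 45
python3 -m jog '[[[0,-0.5,0],0],[[0,-1,0],0],[[0,-1.5,0],0],[[0,-2,0],0],[[0,-3,0],0],[[0,-4,0],0],[[0,-4,0],0],[[0,-4,0],0]]'
python3 - <<'E'
from h import *
to((.49,-.444,.23),19.1)
E
```

```text
t: 13.78
tcp_pos: [0.578, 0.1076, 0.0611]
tool_rot: [-0.118, 0.697, -0.697, 0.117]
force: [-3.2, 1.1, 5.9]
finger_gap: 0.312
t: 14.45
tcp_pos: [0.5795, 0.1074, 0.1017]
tool_rot: [0.117, -0.697, 0.697, -0.118]
force: [-0.8, -0.6, -4.5]
finger_gap: 0.315
t 14.45 tcp [0.5795 0.1074 0.1017] yaw 19.1 F [-0.8 -0.6 -4.5] gap 0.315
shift [ 26.49 -12.85  49.17] turn 0.0
```

```bash
python3 -m jog '[[[0,-2,0],0],[[0,-5,0],0],[[0,-8,0],0],[[0,-11,0],0],[[0.5,-14,1],0],[[1.5,-15,3],0],[[3,-16,5.5],0],[[4.5,-16,8.5],0],[[6,-16,11.5],0],[[7.5,-16,14.5],0],[[9,-16,17.5],0],[[10.5,-16,20.5],0],[[12,-16,23.5],0],[[13.5,-16,26.5],0],[[15,-16,29.5],0],[[16.5,-16,32.5],0],[[18,-16,35.5],0],[[19.5,-16,38.5],0],[[21,-16,41],0],[[22,-16,43],0]]'
python3 -m jog '[[[1.5,0,2],0],[[3,0,4],0],[[4,0,5.4],0],[[4.5,0,6.2],0],[[4.5,0,6.2],0],[[4.5,0,6.2],0],[[4.5,0,6.2],0],[[4.5,0,6.2],0]]'
python3 - <<'E'
from h import *
from station import eyes
to((.49,-.444,.141),19.1)
a=[eyes.snapshot(n)["frame"][:,:,::-1] for n in("wrist","scene")]
cv2.imwrite("pics/d8.png",np.hstack([cv2.resize(a[0],(400,300)),cv2.resize(a[1][200:440,0:320],(400,300))]))
E
```

```text
t: 16.12
tcp_pos: [0.5102, -0.3734, 0.2596]
tool_rot: [-0.117, 0.698, -0.697, 0.116]
force: [0.2, 0.2, -4.4]
finger_gap: 0.309
t: 16.78
tcp_pos: [0.49, -0.4426, 0.2605]
tool_rot: [-0.118, 0.698, -0.697, 0.118]
force: [0.4, 0.0, -4.1]
finger_gap: 0.312
t 16.78 tcp [ 0.49   -0.4426  0.2605] yaw 19.2 F [ 0.4  0.  -4.1] gap 0.312
shift [ 0.05 11.95  0.15] turn 0.002
```

View pics/d8.png

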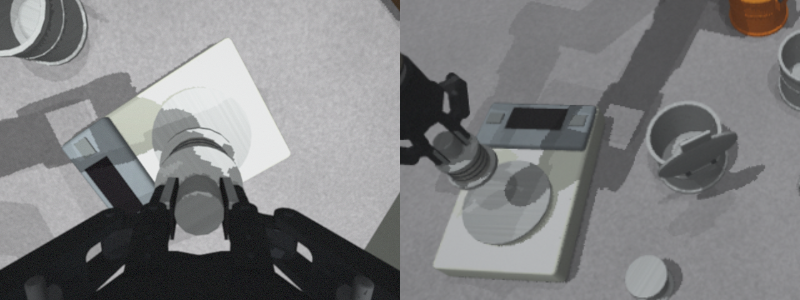

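```bash
python3 -m jog '[[[0,1.5,0.15],0],[[0,4,0.15],0],[[0,6.5,0.15],0],[[0,8.5,0.15],0],[[0,10,0.15],0],[[0,10.8,0.15],0],[[0,11.2,0.15],0],[[0,11.4,0.15],0],[[0,11.5,0.15],0],[[0,11.5,0.15],0],[[0,11.5,0.15],0]]'
python3 -m jog '[[[0,0.03,0],0],[[0,0.06,0],0],[[0,0.09,0],0],[[0,0.12,0],0],[[0,0.15,0],0],[[0,0.18,0],0],[[0,0.21,0],0],[[0,0.24,0],0],[[0,0.27,0],0],[[0,0.3,0],0],[[0,0.3,0],0],[[0,0.3,0],0]]'
python3 - <<'E'
from h import *
to((.49,-.444,.141),19.1)
E
```

```text
t: 17.8
tcp_pos: [0.4904, -0.4463, 0.1467]
tool_rot: [0.117, -0.697, 0.698, -0.118]
force: [-0.3, 0.2, -3.8]
finger_gap: 0.313
t: 18.8
tcp_pos: [0.4899, -0.4457, 0.1425]
tool_rot: [-0.117, 0.697, -0.697, 0.117]
force: [0.2, -0.0, -4.3]
finger_gap: 0.31
t 18.8 tcp [ 0.4899 -0.4457  0.1425] yaw 19.1 F [ 0.2 -0.  -4.3] gap 0.31
shift [-0.06  0.15 -0.16] turn 0.0
```

Not yet in contact; go on in small steps.

```bash
python3 -m jog '[[[0,0.03,0],0],[[0,0.06,0],0],[[0,0.09,0],0],[[0,0.12,0],0],[[0,0.15,0],0],[[0,0.15,0],0],[[0,0.15,0],0]]'
python3 -m jog '[[[0,0.03,0],0],[[0,0.06,0],0],[[0,0.09,0],0],[[0,0.12,0],0],[[0,0.12,0],0],[[0,0.12,0],0]]'
```

```text
t: 19.38
tcp_pos: [0.4899, -0.4457, 0.141]
tool_rot: [-0.117, 0.697, -0.697, 0.117]
force: [0.4, 0.1, -4.0]
finger_gap: 0.31
t: 19.88
tcp_pos: [0.49, -0.4458, 0.14]
tool_rot: [0.117, -0.697, 0.697, -0.118]
force: [-0.1, 1.7, -2.5]
finger_gap: 0.316
```

```bash
python3 -m jog '[[[0,0.02,0],0],[[0,0.04,0],0],[[0,0.06,0],0],[[0,0.08,0],0],[[0,0.08,0],0],[[0,0.08,0],0]]'
```

```text
t: 20.38
tcp_pos: [0.49, -0.4457, 0.1392]
tool_rot: [0.117, -0.697, 0.697, -0.118]
force: [-0.4, 0.8, -1.6]
finger_gap: 0.316
```

```bash
python3 -m jog '[[[0,0.02,0],0],[[0,0.04,0],0],[[0,0.06,0],0],[[0,0.06,0],0],[[0,0.06,0],0]]' - 20
python3 -m jog '[[[0,0,0],0],[[0,0,0],0],[[0,0,0],0],[[0,0,0],0],[[0,0,0],0],[[0,0,0],0],[[0,0,0],0],[[0,0,0],0]]' 4.6
python3 -m jog '[[[0,-0.5,0],0],[[0,-1.5,0],0],[[0,-3,0],0],[[0,-5,0],0],[[0,-8,0],0],[[0,-11,0],0],[[0,-14,0],0],[[0,-16,0],0],[[0,-16,0],0],[[0,-16,0],0],[[0,-16,0],0],[[0,-16,0],0]]'
python3 - <<'E'
from h import *
from station import eyes
to((.49,-.444,.141),19.1)
a=[eyes.snapshot(n)["frame"][:,:,::-1] for n in("wrist","scene")]
cv2.imwrite("pics/d9.png",np.hstack([cv2.resize(a[0],(400,300)),cv2.resize(a[1][200:440,0:320],(400,300))]))
E
```

```text
t: 20.8
tcp_pos: [0.49, -0.4458, 0.1387]
tool_rot: [0.117, -0.697, 0.697, -0.118]
force: [-1.0, 1.9, 0.6]
finger_gap: 0.31
t: 21.47
tcp_pos: [0.4899, -0.4457, 0.1384]
tool_rot: [0.117, -0.697, 0.697, -0.117]
force: [1.1, 0.3, 1.2]
finger_gap: 0.539
t: 22.47
tcp_pos: [0.4892, -0.4449, 0.2967]
tool_rot: [-0.118, 0.698, -0.696, 0.117]
force: [-0.5, -0.1, -0.2]
finger_gap: 0.539
t 22.47 tcp [ 0.4892 -0.4449  0.2967] yaw 19.1 F [-0.5 -0.1 -0.2] gap 0.539
shift [-0.12 15.57 -0.  ] turn 0.0
```

View pics/d9.png

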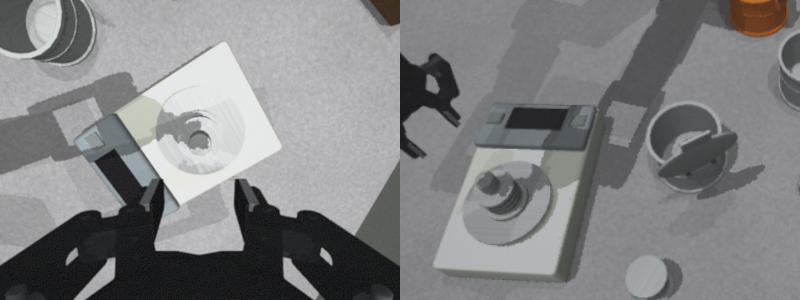

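```bash
python3 -c "
from station import workorder
print(workorder.sign_off())"
```

```text
the job is handed in; nothing more can be done
None
```

The filter element is standing upright on the balance pan, released, and the job is handed in; the sign-off reports no verdict.

- **Finding it:** I opened the right-hand steel tub first and found the flat blank cap. The middle tub held the filter element. I left the third steel tub shut, left both lids open, and did not touch the purple, turquoise or orange look-alikes.
- **Placing it:** I gripped it by the knob and lowered it onto the pan in steps of about 0.3 mm. The wrist load dropped from about 4 N to roughly zero before I let go.
- **Last checks:** The final pictures show the filter element on the pan near its centre. The gripper was about 16 cm above its release height, with no force on it (under 1 N), and the clock was at about 22.5 s. The ferrule looked unmoved. I did not look at the bottle and clamp again at the end, though the arm's path did not pass over them.
- **Small disagreements:** Wrist-camera positions differed from the overhead ones by about 4–5 mm in x, and I corrected for this before gripping. The pan has no force reading of its own, so I judged its load from the wrist force only. No check failed.

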